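Open a seized jar in the bench clamp and hold its lid above it

ROBOT

A 7-joint arm with a two-finger parallel gripper is mounted at the origin on a cart in front of the work surface, level with it; the furniture and walls round the work are solid. World frame = base frame: x ahead of the robot, y to its left, z up, the work surface at z = 0. Lengths are in m, angles in rad, forces in N, time in s.
With the tool pointing down it reaches from about 0.4 to 0.85 m from the base axis. Payload 10.4 kg.
Tool frame: the origin (TCP) lies at the centre of the arm's flange, where the gripper is bolted on; the fingertips stand 173 mm ahead of it and the grasp point (between the pads) lies 155 mm ahead of it (manip.nose_length is the distance from the TCP to the fingertips, in m); z points along the fingers, x is the direction in which the jaws open and shut, and the axes are right-handed (so a half turn about z gives the same grasp; the last joint's range is limited). The gripper opens to 85 mm and grips with 20 to 120 N. Pads are 22 mm wide; open, the fingers measure 114 mm over their backs; the gripper's body (76 mm by 85 mm) begins 54 mm behind the grasp point. The pads swing forward as they close: fully open they stand 13 mm farther back than shut.
Start: joints at [1.194, 0.332, -0.065, 1.46, 0.022, 1.35, -0.088], TCP at [0.217, -0.586, 0.405] pointing down, gripper open.
Joint ranges: [-2.6, 2.6], [-0.5, 2.12], [-1.47, 1.34], [0.16, 2.42], [-1.27, 4.41], [0.06, 2.06], [-2.6, 2.6]. Speed limits (rad/s): [2.22, 2.22, 2.79, 2.79, 3.14, 3.14, 3.14].

INTERFACE

Orientations are given as a unit quaternion [x, y, z, w].
In Python, from workcell import status, cams, order, manip gives the robot as it stands.
- The arm moves only by the tool servo_tool, never from a script. Its argument "motion" is a list that holds one entry, the list of rows, each a list of 6 numbers: the shift along the tool's x, y, z in units of 50 mm (1.0 is 50 mm), then the turn, a rotation vector about the tool's x, y, z in units of 5 degrees (1.0 is 5 degrees). In form: [[[x, y, z, ax, ay, az], ...]]. A call has 1 to 12 rows; each row shifts and turns the pose as measured when the row begins, along the tool's axes as they then stand; what a row does not reach is not made up. A row lasts 1/10 s, in which the tool goes at most 50 mm and 8.59 degrees, less where a joint would pass 70% of its speed; a pose out of reach is approached as far as the arm can. A call is refused whole if a number of a shift passes 1 or a number of a turn 1, either way. A call with a gripper value outside its range is refused whole. "jaw" is the closure in counts, from 0 (fully open) to 255 (shut), set as the call begins (left out, the last holds). The fingers move at their own pace and stop on an object; "force" is the grip in N (left out, the last holds). Time passes only in rows, so rows that do not move let the fingers close. It gives the time, the measured TCP pose, the force and the opening at its end, in the units of the state.
- status.get_obs(): the state, without advancing time (a new reading comes with each control period).
- cams.camera(name): name is "scene" or "top" or "wrist"; returns a dict with "color" (384x512x3 uint8, red, green, blue), "vertical_fov" (degrees; the focal length in pixels is half the picture's height over the tangent of half this angle, whatever the lens; pixels are square), "cx", "cy" (the principal point, pixels), "extrinsics" (4x4, takes a point from camera to world coordinates). Camera axes: x right, y down, z forward; pixel columns grow to the right and rows downward; lengths in m; the calibration is good to about 2 mm. A picture is of the moment at which its call begins. There is no depth.
- order.hand_in(): hands the job in, once; it reports no verdict.
The state is a dict: "clock": time; "joint_pos": joint angles; "joint_velocities": joint speeds; "tau": joint torques, N m; "position": TCP position; "ee_rot": TCP orientation; "ft_force": force on the tool from outside, world axes, zero at the start; "torque": the same for the moment, N m; "grip_width": opening from 0.0 (shut) to 1.0 (fully open).
Only numpy, scipy, OpenCV 4.12 (cv2) and the standard library are available. Lean on these libraries where they do the work, as an engineer would, in place of code of your own. Each camera call takes 0.05 s, during which the arm holds its last target.

TASK

The lid of the white jar with the red band has seized, and the jar is standing loose in the green bench clamp. Swing the clamp's arm shut against the jar until it snaps past its spring catch and stays there when you let go, then unscrew the lid anticlockwise until its threads let go, without the jar turning or lifting. Finish still holding the lid in the gripper, level and one to four centimetres above the jar's mouth so that the foam seal can be inspected, and leave the other things on the bench where they are.

Things in the scene. Friction and masses are not known exactly. Their poses are not given: they have to be found in the camera images.
- jar_clamp: green cast jar clamp bolted to the bench (fixed): base plate 176 x 154 x 12 mm, origin under the plate's centre on the bench. A V-shaped rubber-faced back rest, 54 mm high, stands on its +y side; the hinge post of the arm stands at x +58, y -52; the brass spring catch at x -60, y -66. The jar's place is at x 0, y 0 on the plate.
- clamp_hinge (a point): point on the vertical hinge axis of the clamp arm, 43 mm above the bench (half-way up the steel bar of the arm)
- clamp_arm (a joint): arm's angle, rad: 0 = shut (bar along the clamp's -x from the hinge, on the jar's -y side), growing to 1.7 as the handle swings away, anticlockwise from above. Stays where left. From 0.09 a sprung shoe on the jar pushes back (6 to 12 N at the handle); the catch snaps at about 0 (push on to -0.03; hard end -0.045). Latched it rests at 0.005; else it springs back to 0.09.
- clamp_handle (a point): middle of the arm's upright black handle, a round post 17 mm thick from 50 to 87 mm above the bench (this point at 72), 142 mm from the hinge axis; it moves with the arm. Beside and above it all is free.
- handle_home (a point): where the middle of the handle is when the arm's joint is at 0 (fixed on the clamp)
- jar_mouth (a point): centre of the jar's rim. The jar is a loose upright white pot, 0.3 to 0.6 kg, body 72 mm across and 56 high, then a shoulder and a 47 mm neck; this point is on its axis, 78 mm above its underside, 90 above the bench. It starts 2 to 5 mm short of the back rest and the arm pushes it home.
- jar_side (a point): point on the side of the jar, 36 mm from its axis and 29 mm above its underside, turning with the jar: shows whether the jar turns
- lid_center (a point): centre of the dark grey ribbed lid (60 mm across, 20 high, upright sides), half-way up, z along its axis; at the start 86 mm above the bench. Three lugs sit under thread ramps: turned anticlockwise it is tight (0.5 N m) for 15 degrees, then rises 3 mm and is free after 50 to 58 degrees (a stop at 100 unless raised). Pulling cannot free it.
- tape_roll: brown roll of packing tape lying flat, 79 mm across, 37 mm high, a bystander; origin under its centre
- marker_red: red and white marker pen, 126 x 18 x 20 mm, a bystander; origin under its centre
- stapler: red and black stapler, 120 x 32 x 44 mm, a bystander; origin under its centre
- box_cutter: yellow box cutter, 131 x 18 x 14 mm, a bystander; origin under its centre
- ticket_pad: white pad of tickets, 60 x 85 x 19 mm, a bystander; origin under its centre
- brush: flat paint brush with a wooden handle, 160 mm long, a bystander; origin under its centre
- lid: the same lid (50 g): origin at the centre of its lower edge. The foam seal pushes it up with 16 N when tight, so it may be turned at constant height and lifted once free.
- jar: the same jar: origin at the centre of its underside. Only the latched clamp keeps it from turning with the lid.
There are look-alikes about, which are no part of the job. Leave any blue or purple look-alike of the lid alone.

How it is judged:
By the outcome, as a careful person would: the job done as asked, in the order asked, and still so for the second after the job is handed in, while the arm keeps its last pose, push and grip.
It also fails if it takes over 48 s, if anything falls off the work surface, if the arm or the gripper's body presses on something with over 40 N, if the wrist force passes 120 N, or if a joint passes its speed limit or range.

## Working session

There is one attempt and no reset: what is moved stays moved. The work goes in short steps, Python scripts to look and compute and a tool call to move; the robot and the scene stay as the last step left them, time stands still between calls to the robot, and variables do not carry over. Pictures are saved under pics/ and viewed, and the job is handed in when it is done.

Besides the shell and the picture viewer there is one more tool, called after "Emit:" as name(argument=value, ...), one argument or row to a line, values as JSON. servo_tool: Moves the arm, as the interface text tells. Its arguments: {"type":"object","properties":{"motion":{"type":"array","items":{"type":"array","items":{"type":"array","items":{"type":"number"}}}},"jaw":{"type":"number"},"force":{"type":"number"}},"required":["motion"]}

```bash
ls; mkdir -p pics; python3 - <<'E'
from workcell import status, cams, order, manip
import cv2
o=status.get_obs(); print(o); print(manip.nose_length)
for n in ["scene","top","wrist"]:
    c=cams.camera(n); cv2.imwrite(f"pics/{n}0.png",c["color"][:,:,::-1]); print(n,c["vertical_fov"],c["cx"],c["cy"],c["extrinsics"].tolist() if hasattr(c["extrinsics"],'tolist') else c["extrinsics"], [k for k in c])
E
```

```text
pics
{'clock': 0.0, 'joint_pos': array([ 1.19441745,  0.33286971, -0.06470688,  1.46096462,  0.02160844,
        1.34989681, -0.08852367]), 'joint_velocities': array([-3.53956222e-06, -8.05228267e-04,  5.39309431e-04,  3.79148428e-04,
       -1.20446473e-03,  2.89150292e-04, -2.65493551e-04]), 'tau': array([-2.75878174e-04, -6.25450230e+01,  4.88369528e-02, -3.91613746e+01,
        1.60568784e-02,  9.72759415e-03,  1.45346502e-05]), 'position': array([ 0.21648887, -0.58616408,  0.403906  ]), 'ee_rot': array([ 8.20502958e-01, -5.71641824e-01, -6.12161453e-04, -3.81467598e-04]), 'ft_force': array([ 0.30660503, -0.28293218, -0.53560589]), 'torque': array([-0.03745784, -0.02957067, -0.02087642]), 'grip_width': 1.0004553423536844}
0.1734
scene 51.88191768721769 255.15732724227922 189.50619997141615 [[-0.7061801137287486, -0.353092963852862, 0.6137059604172448, -0.25132513697848974], [-0.7079767204518644, 0.3629958075442133, -0.6058077310529696, 0.6251077742146441], [-0.008866243413884293, -0.8622989055907039, -0.5063220192178095, 0.7654918556124032], [0.0, 0.0, 0.0, 1.0]] ['color', 'vertical_fov', 'cx', 'cy', 'extrinsics']
top 47.376372885100025 254.66279033118428 194.42750056901977 [[0.04514877802230854, -0.9735032586036179, 0.2241717942365403, 0.2547134809411129], [-0.9989757906069157, -0.04466945101145073, 0.007211790874921151, -0.18007480918067595], [0.0029929290636945788, -0.22426779892457374, -0.9745229585500522, 1.4553263712088758], [0.0, 0.0, 0.0, 1.0]] ['color', 'vertical_fov', 'cx', 'cy', 'extrinsics']
wrist 66.91224713850566 255.83689320165513 186.51110807002178 [[0.34644549076723297, -0.8922552360791013, -0.28957920439229806, 0.2907448061937212], [-0.9380687704242884, -0.3300455189147117, -0.10534200206461022, -0.5591194414470142], [-0.0015823658593614573, 0.3081404698084038, -0.95133955398929, 0.37322506632990127], [0.0, 0.0, 0.0, 1.0]] ['color', 'vertical_fov', 'cx', 'cy', 'extrinsics']
```

View pics/scene0.png

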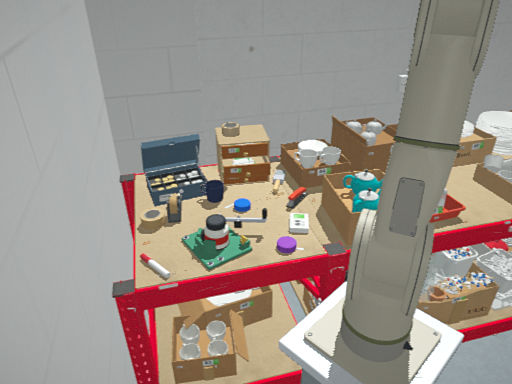

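View pics/top0.png

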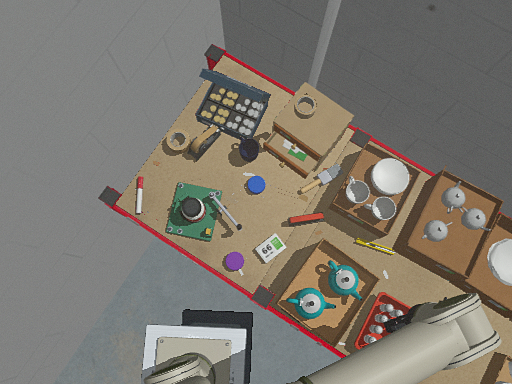

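View pics/wrist0.png

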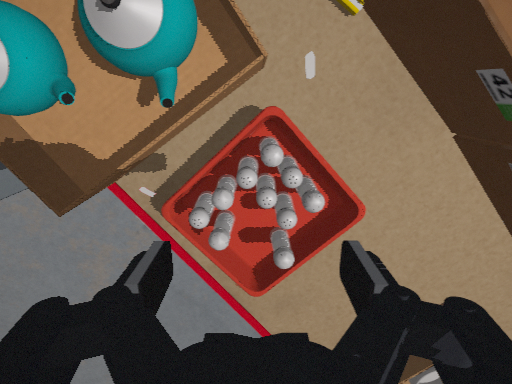

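```bash
cat > h.py <<'E'
from workcell import status, cams, order, manip
import cv2, numpy as np, sys, pickle
from scipy.spatial.transform import Rotation as R
def snap(n,tag):
    c=cams.camera(n); cv2.imwrite(f"pics/{n}_{tag}.png",c["color"][:,:,::-1]); pickle.dump(c,open(f"pics/{n}_{tag}.pkl","wb")); return c
def load(n,tag): return pickle.load(open(f"pics/{n}_{tag}.pkl","rb"))
def crop(c,u0,v0,u1,v1,s,fn):
    im=c["color"][v0:v1,u0:u1,::-1]; im=cv2.resize(im,None,fx=s,fy=s,interpolation=cv2.INTER_CUBIC); cv2.imwrite(fn,im)
def f(c): return c["color"].shape[0]/2/np.tan(np.radians(c["vertical_fov"])/2)
def ray(c,u,v):
    E=np.array(c["extrinsics"]); d=np.array([(u-c["cx"])/f(c),(v-c["cy"])/f(c),1.]); d=E[:3,:3]@d
    return E[:3,3],d/np.linalg.norm(d)
def onz(c,u,v,z):
    o,d=ray(c,u,v); return o+d*(z-o[2])/d[2]
def tri(obs):
    A=np.zeros((3,3));b=np.zeros(3);L=[]
    for c,u,v in obs:
        o,d=ray(c,u,v);P=np.eye(3)-np.outer(d,d);A+=P;b+=P@o;L.append((o,P))
    p=np.linalg.solve(A,b); return p,[round(1e3*np.linalg.norm(P@(p-o)),1) for o,P in L]
def proj(c,p):
    E=np.array(c["extrinsics"]); q=E[:3,:3].T@(np.array(p)-E[:3,3]); return q[:2]/q[2]*f(c)+[c["cx"],c["cy"]]
def tomove(pt,Rt,o=None):
    o=o or status.get_obs(); Rc=R.from_quat(o["ee_rot"]); 
    d=Rc.inv().apply(np.array(pt)-o["position"]); r=(Rc.inv()*Rt).as_rotvec()
    return d/0.05, np.degrees(r)/5
def st():
    o=status.get_obs(); print("t%.2f"%o["clock"],"p",o["position"].round(4),"F",o["ft_force"].round(1),"M",o["torque"].round(2),"w",round(o["grip_width"],3),"j",o["joint_pos"].round(2)); return o
E
python3 - <<'E'
from h import *
s=snap("scene","a");t=snap("top","a")
crop(s,175,190,305,275,6,"pics/sc1.png"); crop(t,155,160,285,280,6,"pics/tc1.png")
E
```

```text
(no output)
```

View pics/sc1.png

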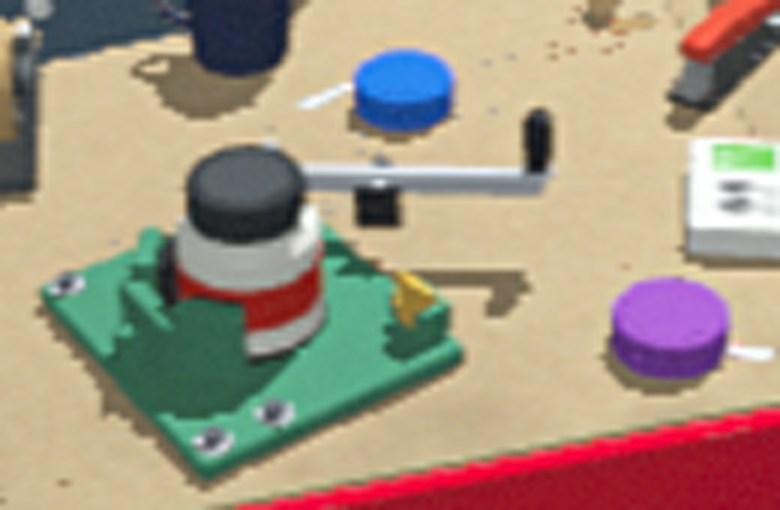

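View pics/tc1.png

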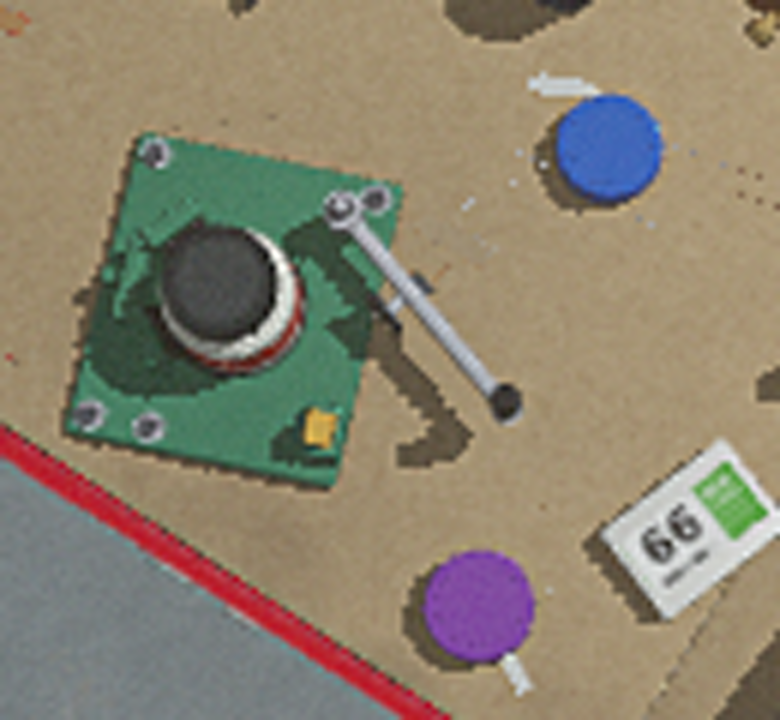

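```bash
python3 - <<'E'
from h import *
s=load("scene","a");t=load("top","a")
T=lambda u,v:((u+.5)/6-.5+155,(v+.5)/6-.5+160)
S=lambda u,v:((u+.5)/6-.5+175,(v+.5)/6-.5+190)
cor=np.array([onz(t,*T(*p),.012) for p in [(140,133),(402,187),(332,487),(65,433)]]);print("corners",cor.round(4), np.linalg.norm(cor-np.roll(cor,-1,0),axis=1).round(4)); c0=cor.mean(0);print("centre",c0.round(4))
xa=(cor[0]+cor[1]-cor[2]-cor[3])[:2]; ya=(cor[0]+cor[3]-cor[1]-cor[2])[:2]; print("yaw x",np.degrees(np.arctan2(xa[1],xa[0])),"yaw y -90",np.degrees(np.arctan2(ya[1],ya[0]))-90)
sc=np.array([onz(s,*S(*p),.012) for p in [(42,292),(462,352),(208,478)]]);print("scene corners L R bottom",sc.round(4))
print("handle top",*tri([(t,*T(507,398)),(s,*S(538,115))]), onz(t,*T(507,398),.087))
print("lid top",*tri([(t,*T(222,280)),(s,*S(246,180))]), onz(t,*T(222,280),.096))
print("hinge",onz(t,*T(341,207),.05))
E
```

```text
corners [[ 0.619   0.0937  0.012 ]
 [ 0.5944 -0.0568  0.012 ]
 [ 0.4231 -0.0289  0.012 ]
 [ 0.4462  0.1206  0.012 ]] [0.1525 0.1735 0.1512 0.1748]
centre [0.5207 0.0322 0.012 ]
yaw x -9.063991270756688 yaw y -90 -9.048710740112597
scene corners L R bottom [[ 0.6138  0.0962  0.012 ]
 [ 0.4226 -0.0225  0.012 ]
 [ 0.4412  0.126   0.012 ]]
handle top [ 0.46659498 -0.12458449  0.08560585] [np.float64(1.3), np.float64(1.3)] [ 0.46535252 -0.12543857  0.087     ]
lid top [0.52085437 0.02860853 0.09414119] [np.float64(0.8), np.float64(0.8)] [0.5198761  0.02776377 0.096     ]
hinge [ 0.57261527 -0.02728664  0.05      ]
```

Candidates (top px): dark grey lid on the red-banded white jar (191,207); blue look-alike (256,184); purple look-alike (235,261); dark mug (250,150). The crop confirms that the grey lid on the clamped jar is the one. The arm is open about 0.9 rad, with its handle at top px (239,226).

```bash
cat >> h.py <<'E'
def down(yawdeg): # tool z down, tool x at world yaw
    a=np.radians(yawdeg); x=np.array([np.cos(a),np.sin(a),0]); z=np.array([0,0,-1.]); y=np.cross(z,x); return R.from_matrix(np.c_[x,y,z])
def plan(pt,yaw):
    d,r=tomove(pt,down(yaw)); print("move units",d.round(3),"turn",r.round(3)); return d,r
E
python3 - <<'E'
from h import *
st(); plan((0.45,-0.125,0.40),-85)
E
```

```text
t0.25 p [ 0.2165 -0.5862  0.4044] F [0.1 0.1 0.2] M [-0.06 -0.03  0.03] w 1.0 j [ 1.19  0.33 -0.06  1.46  0.02  1.35 -0.09]
move units [-7.036 -7.576  0.091] turn [1.000e-03 7.000e-03 3.054e+00]
```

Emit:
servo_tool(
  motion=[
    [[-0.58,-0.63,0,0,0,0],[-0.58,-0.63,0,0,0,0],[-0.58,-0.63,0,0,0,0],[-0.58,-0.63,0,0,0,0],[-0.58,-0.63,0,0,0,0],[-0.58,-0.63,0,0,0,0],[-0.58,-0.63,0,0,0,0],[-0.58,-0.63,0,0,0,0],[-0.58,-0.63,0,0,0,0],[-0.58,-0.63,0,0,0,0],[-0.58,-0.63,0,0,0,0],[-0.58,-0.63,0,0,0,0]],
  ],
  jaw=0,
  force=40,
)

```text
clock: 1.45
position: [0.4555, -0.1163, 0.4025]
ee_rot: [0.817, -0.576, 0.0, 0.002]
ft_force: [1.0, -0.6, -0.3]
grip_width: 1.0
```

```bash
python3 - <<'E'
from h import *
st(); plan((0.45,-0.125,0.40),-85); snap("wrist","b")
E
```

```text
t1.45 p [ 0.4555 -0.1163  0.4025] F [ 1.  -0.6 -0.3] M [-0.02 -0.06 -0.01] w 1.0 j [ 0.68  0.02 -0.52  1.83  0.01  1.29 -1.08]
move units [0.127 0.161 0.051] turn [ 0.023 -0.031  2.921]
```

View pics/wrist_b.png

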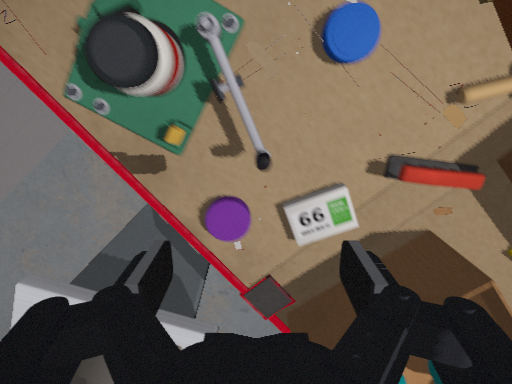

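The wrist view shows the clamp from above: lid top near (122,49), hinge cap (208,22), handle top (263,158) and catch (175,134).

```bash
python3 - <<'E'
from h import *
c=load("wrist","b"); crop(c,60,0,290,180,3.4,"pics/wb1.png")
E
```

```text
(no output)
```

View pics/wb1.png

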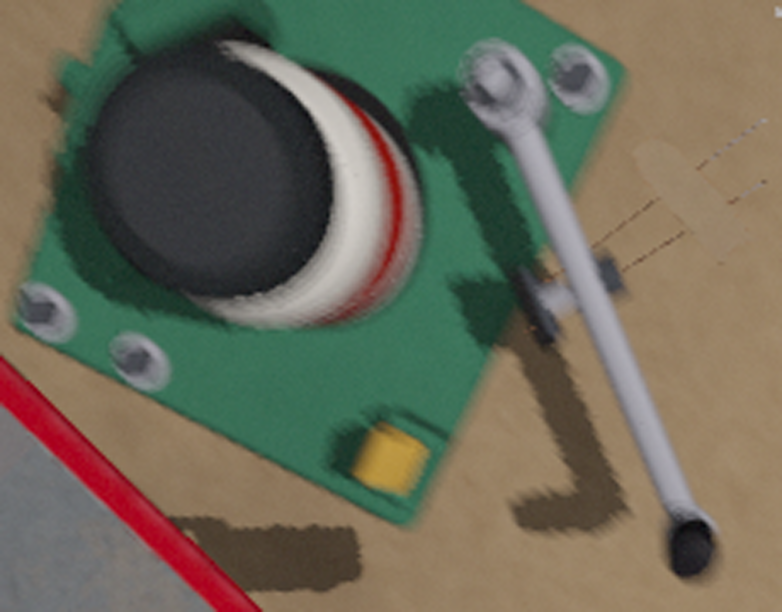

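```bash
python3 - <<'E'
from h import *
s=load("scene","a");t=load("top","a");w=load("wrist","b")
T=lambda u,v:((u+.5)/6-.5+155,(v+.5)/6-.5+160)
S=lambda u,v:((u+.5)/6-.5+175,(v+.5)/6-.5+190)
W=lambda u,v:((u+.5)/3.4-.5+60,(v+.5)/3.4-.5)
print("handle",*tri([(t,*T(507,398)),(s,*S(538,115)),(w,*W(690,550))]),onz(w,*W(690,550),.087))
print("lid",*tri([(t,*T(220,280)),(s,*S(246,180)),(w,*W(195,160))]),onz(w,*W(195,160),.096))
print("hinge",*tri([(t,*T(341,207)),(w,*W(493,78))]),onz(w,*W(493,78),.05))
print("catch",*tri([(t,*T(320,428)),(w,*W(393,458))]))
st();plan((0.466,-0.126,0.30),-85)
E
```

```text
handle [ 0.46755002 -0.12300085  0.08468523] [np.float64(3.0), np.float64(1.4), np.float64(3.7)] [ 0.46986447 -0.11950812  0.087     ]
lid [0.52173492 0.03085451 0.09578545] [np.float64(2.7), np.float64(1.7), np.float64(4.3)] [0.52473038 0.0341911  0.096     ]
hinge [ 0.5692367  -0.02828274  0.07287161] [np.float64(2.3), np.float64(2.3)] [ 0.57412428 -0.02187252  0.05      ]
catch [ 0.45352496 -0.02008407  0.02980105] [np.float64(1.9), np.float64(1.9)]
t1.50 p [ 0.458  -0.1092  0.4028] F [ 0.4  7.  -0.9] M [ 0.47 -0.01 -0.07] w 1.001 j [ 0.67  0.02 -0.53  1.83  0.01  1.29 -1.09]
move units [ 0.368 -0.035  2.056] turn [-0.004 -0.008  3.013]
```

Emit:
servo_tool(
  motion=[
    [[0.1,0,0,0,0,1],[0.1,0,0,0,0,1],[0.1,0,0,0,0,1],[0,0,0,0,0,0],[0,0,0,0,0,0]],
  ],
)

```text
clock: 2.0
position: [0.4631, -0.1196, 0.4029]
ee_rot: [0.738, -0.674, 0.0, -0.0]
ft_force: [0.9, 0.1, 0.1]
grip_width: 1.002
```

```bash
python3 - <<'E'
from h import *
st(); c=snap("wrist","c"); st(); crop(c,40,0,290,180,3.2,"pics/wc1.png"); cv2.imwrite("pics/wc0.png",c["color"][:,:,::-1])
E
```

```text
t2.00 p [ 0.4631 -0.1196  0.4029] F [0.9 0.1 0.1] M [ 0.01 -0.05 -0.04] w 1.002 j [ 0.67  0.04 -0.52  1.81  0.02  1.29 -1.34]
t2.05 p [ 0.4631 -0.1197  0.4029] F [0.4 0.5 0.3] M [0.01 0.03 0.02] w 0.999 j [ 0.67  0.04 -0.52  1.81  0.02  1.29 -1.34]
```

View pics/wc1.png

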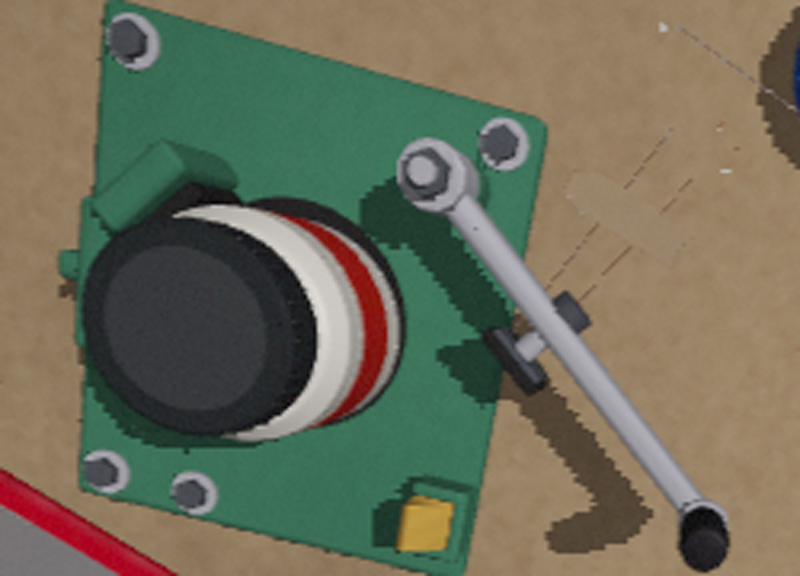

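```bash
python3 - <<'E'
from h import *
s=load("scene","a");t=load("top","a");w=load("wrist","c")
T=lambda u,v:((u+.5)/6-.5+155,(v+.5)/6-.5+160)
S=lambda u,v:((u+.5)/6-.5+175,(v+.5)/6-.5+190)
W=lambda u,v:((u+.5)/3.2-.5+40,(v+.5)/3.2-.5)
print("handle",*tri([(t,*T(507,398)),(s,*S(538,115)),(w,*W(704,541))]),onz(w,*W(704,541),.087))
print("lid",*tri([(t,*T(220,280)),(s,*S(246,180)),(w,*W(186,326))]),onz(w,*W(186,326),.096))
print("hinge",*tri([(t,*T(341,207)),(w,*W(426,171))]),onz(w,*W(426,171),.05))
cor=np.array([onz(w,*W(*p),.012) for p in [(107,2),(547,122),(462,577),(80,490)]]);print(cor.round(4),cor.mean(0),np.linalg.norm(cor-np.roll(cor,-1,0),axis=1).round(4))
st();plan((0.466,-0.1245,0.229),-85)
E
```

```text
handle [ 0.46752937 -0.12434348  0.08464047] [np.float64(2.0), np.float64(0.9), np.float64(1.6)] [ 0.46937975 -0.1232485   0.087     ]
lid [0.52061373 0.02973551 0.09515801] [np.float64(1.0), np.float64(0.1), np.float64(1.0)] [0.5212603  0.03015759 0.096     ]
hinge [ 0.5712942  -0.0278019   0.05755612] [np.float64(0.5), np.float64(0.5)] [ 0.5723808  -0.02542732  0.05      ]
[[ 0.6186  0.0922  0.012 ]
 [ 0.5955 -0.0572  0.012 ]
 [ 0.4265 -0.03    0.012 ]
 [ 0.4487  0.1198  0.012 ]] [0.52235677 0.0311967  0.012     ] [0.1511 0.1711 0.1514 0.1721]
t2.05 p [ 0.4631 -0.1197  0.4029] F [0.4 0.5 0.3] M [0.01 0.03 0.02] w 0.999 j [ 0.67  0.04 -0.52  1.81  0.02  1.29 -1.34]
move units [ 0.101 -0.047  3.478] turn [-0.008 -0.003  0.032]
```

Emit:
servo_tool(
  motion=[
    [[0.1,-0.08,0.4,0,0,0],[0,0,0.6,0,0,0],[0,0,0.6,0,0,0],[0,0,0.6,0,0,0],[0,0,0.6,0,0,0],[0,0,0.4,0,0,0],[0,0,0.15,0,0,0],[0,0,0.0,0,0,0],[0,0,0.0,0,0,0]],
  ],
)

```text
clock: 2.95
position: [0.4684, -0.1241, 0.2322]
ee_rot: [0.743, -0.669, 0.003, -0.001]
ft_force: [0.4, 0.4, 0.8]
grip_width: 1.001
```

```bash
python3 - <<'E'
from h import *
st(); plan((0.4675,-0.1243,0.229),-85); c=snap("wrist","d");s=snap("scene","d"); crop(s,175,140,335,260,5,"pics/sd1.png")
E
```

```text
t2.95 p [ 0.4684 -0.1241  0.2322] F [0.4 0.4 0.8] M [ 0.03 -0.06  0.01] w 1.001 j [ 0.63  0.25 -0.51  1.99  0.15  0.94 -1.42]
move units [0.002 0.018 0.064] turn [-0.062 -0.027  0.21 ]
```

View pics/wrist_d.png

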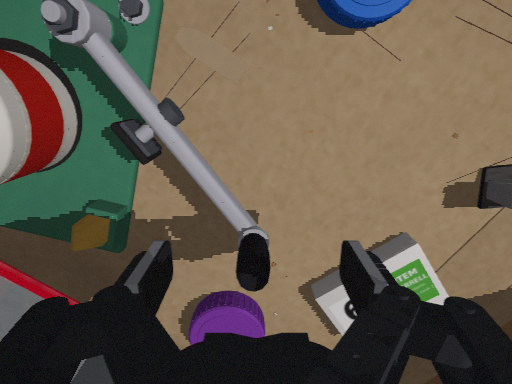

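View pics/sd1.png

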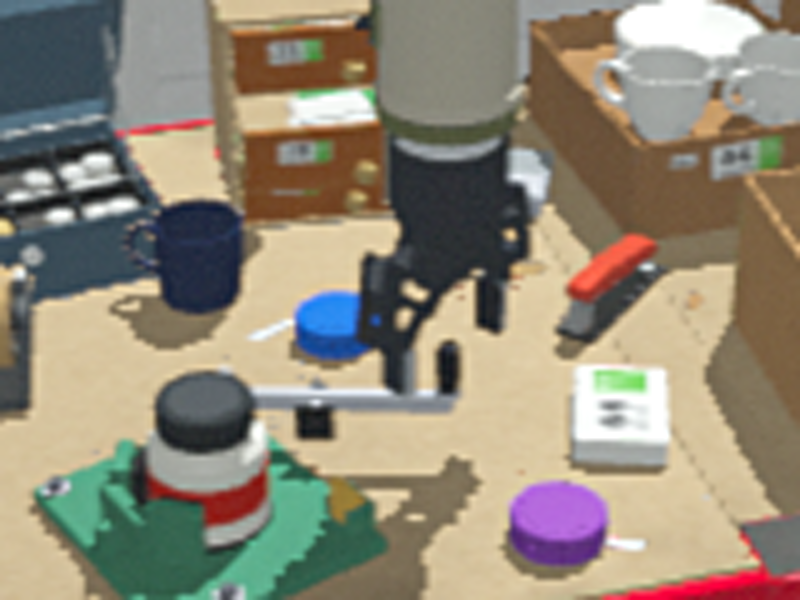

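The handle (254,262) stands centred between the fingers (163 and 350), and the scene view agrees. I'll close on it.

Emit:
servo_tool(
  motion=[
    [[0,0,0.05,0,0,0],[0,0,0,0,0,0],[0,0,0,0,0,0],[0,0,0,0,0,0],[0,0,0,0,0,0],[0,0,0,0,0,0],[0,0,0,0,0,0],[0,0,0,0,0,0]],
  ],
  jaw=255,
  force=40,
)

```text
clock: 3.85
position: [0.4695, -0.1244, 0.2324]
ee_rot: [0.743, -0.669, 0.005, -0.002]
ft_force: [-0.9, -0.2, 0.6]
grip_width: 0.175
```

```bash
python3 - <<'E'
from h import *
o=st(); c=snap("wrist","e")
H=np.array([.571,-.0282]); yaw=np.degrees(2*np.arctan2(o["ee_rot"][1],o["ee_rot"][0])); print("yaw",yaw)
p=o["position"][:2]; r=p-H; L=np.hypot(*r); a0=np.arctan2(r[1],r[0]); print("L",L,"arm",np.degrees(a0)%360-170.94)
x=np.array([np.cos(np.radians(yaw)),np.sin(np.radians(yaw))]); y=np.array([x[1],-x[0]])
prev=p
for a in list(np.radians(np.arange(48,-1,-4)))+[-.03]:
    q=H+L*np.array([np.cos(np.radians(170.94)+a),np.sin(np.radians(170.94)+a)]); d=q-prev; print(round(np.degrees(a)),q.round(4),(d@x/.05).round(3),(d@y/.05).round(3)); prev=q
E
```

```text
t3.85 p [ 0.4695 -0.1244  0.2324] F [-0.9 -0.2  0.6] M [0.08 0.04 0.08] w 0.175 j [ 0.63  0.25 -0.51  1.99  0.15  0.93 -1.42]
yaw -83.96759025461391
L 0.13985986008553822 arm 52.52725060070139
48 [ 0.4622 -0.1161] -0.181 0.127
44 [ 0.4563 -0.1083] -0.168 0.1
40 [ 0.451  -0.1001] -0.174 0.088
36 [ 0.4463 -0.0916] -0.18 0.076
32 [ 0.4422 -0.0827] -0.185 0.063
28 [ 0.4387 -0.0736] -0.189 0.05
24 [ 0.4359 -0.0643] -0.192 0.037
20 [ 0.4337 -0.0547] -0.194 0.023
16 [ 0.4322 -0.0451] -0.195 0.01
12 [ 0.4313 -0.0354] -0.195 -0.004
8 [ 0.4312 -0.0256] -0.194 -0.017
4 [ 0.4317 -0.0159] -0.193 -0.031
0 [ 0.4329 -0.0062] -0.19 -0.044
-2 [ 0.4336 -0.002 ] -0.081 -0.023
```

View pics/wrist_e.png

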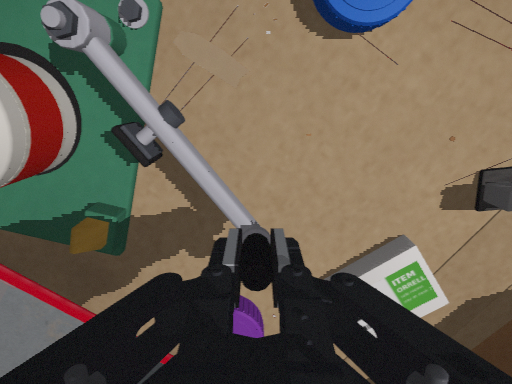

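Emit:
servo_tool(
  motion=[
    [[-0.18,0.13,0,0,0,0],[-0.17,0.1,0,0,0,0],[-0.17,0.09,0,0,0,0],[-0.18,0.08,0,0,0,0],[-0.18,0.06,0,0,0,0],[-0.19,0.05,0,0,0,0],[-0.19,0.04,0,0,0,0],[0,0,0,0,0,0]],
  ],
)

```text
clock: 4.7
position: [0.4309, -0.0604, 0.2323]
ee_rot: [0.743, -0.67, 0.006, 0.0]
ft_force: [0.7, -1.4, 0.2]
grip_width: 0.179
```

```bash
cat >> h.py <<'E'
def arc(As,L=.140,H=(.571,-.0282)):
    H=np.array(H); o=st(); yaw=np.degrees(2*np.arctan2(o["ee_rot"][1],o["ee_rot"][0])); print("yaw",yaw)
    p=o["position"][:2]; r=p-H; print("L",np.hypot(*r),"arm",np.degrees(np.arctan2(r[1],r[0]))%360-170.94)
    x=np.array([np.cos(np.radians(yaw)),np.sin(np.radians(yaw))]); y=np.array([x[1],-x[0]]); prev=p
    for a in np.radians(As):
        q=H+L*np.array([np.cos(np.radians(170.94)+a),np.sin(np.radians(170.94)+a)]); d=q-prev; print(round(np.degrees(a),1),(d@x/.05).round(3),(d@y/.05).round(3)); prev=q
E
python3 -c "
from h import *
arc([20,16,12,8,6])"
```

```text
t4.70 p [ 0.4309 -0.0604  0.2323] F [ 0.7 -1.4  0.2] M [-0.09 -0.16 -0.24] w 0.179 j [ 0.58  0.14 -0.57  2.11  0.11  0.91 -1.52]
yaw -84.09546079614427
L 0.14379376931888443 arm 22.011601440409237
20.0 -0.107 -0.065
16.0 -0.195 0.01
12.0 -0.195 -0.003
8.0 -0.195 -0.017
6.0 -0.097 -0.014
```

Emit:
servo_tool(
  motion=[
    [[-0.15,-0.02,0,0,0,0],[-0.19,0,0,0,0,0],[-0.19,0,0,0,0,0],[-0.15,-0.02,0,0,0,0],[0,0,0,0,0,0]],
  ],
)

```text
clock: 5.2
position: [0.4267, -0.0259, 0.2322]
ee_rot: [0.742, -0.67, 0.004, 0.004]
ft_force: [1.1, -2.1, 2.2]
grip_width: 0.181
```

```bash
python3 -c "
from h import *
arc([4,2,0,-1,-2,-2.6],.142);snap('wrist','f');t=snap('top','f')"
```

```text
t5.20 p [ 0.4267 -0.0259  0.2322] F [ 1.1 -2.1  2.2] M [-0.23 -0.2  -0.23] w 0.181 j [ 0.53  0.13 -0.6   2.12  0.11  0.91 -1.6 ]
yaw -84.20708431147007
L 0.1442835944524032 arm 8.130944902856356
4.0 -0.197 -0.077
2.0 -0.097 -0.02
0.0 -0.096 -0.024
-1.0 -0.048 -0.013
-2.0 -0.048 -0.014
-2.6 -0.028 -0.009
```

View pics/wrist_f.png

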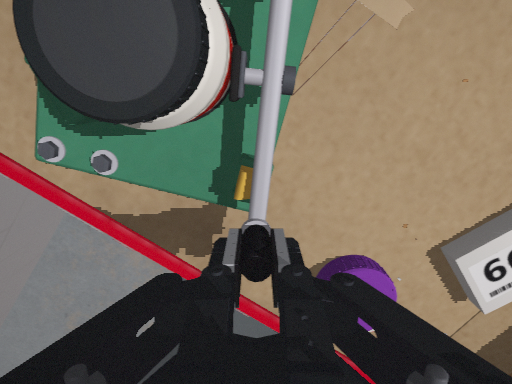

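The shoe (238,76) is about to touch the jar; next I push through the catch.

Emit:
servo_tool(
  motion=[
    [[-0.15,-0.04,0,0,0,0],[-0.12,-0.03,0,0,0,0],[-0.1,-0.02,0,0,0,0],[-0.1,-0.02,0,0,0,0]],
  ],
)

```text
clock: 5.7
position: [0.4285, -0.0069, 0.2319]
ee_rot: [0.74, -0.673, 0.004, 0.008]
ft_force: [-2.6, -10.5, 9.3]
grip_width: 0.178
```

```bash
python3 -c "
from h import *
arc([0,-1,-2,-2.6],.143)"
```

```text
t5.70 p [ 0.4285 -0.0069  0.2319] F [ -2.6 -10.5   9.3] M [-1.77  0.4  -0.17] w 0.178 j [ 0.5   0.14 -0.62  2.12  0.12  0.92 -1.67]
yaw -84.6088110709228
L 0.14405029685446616 arm 0.5644915473544359
0.0 -0.022 -0.027
-1.0 -0.048 -0.013
-2.0 -0.048 -0.014
-2.6 -0.029 -0.009
```

Emit:
servo_tool(
  motion=[
    [[-0.08,-0.02,0,0,0,0],[-0.08,-0.02,0,0,0,0],[-0.06,-0.01,0,0,0,0]],
  ],
)

```text
clock: 6.0
position: [0.4295, -0.0001, 0.2318]
ee_rot: [0.738, -0.675, 0.005, 0.012]
ft_force: [-1.1, -10.5, 5.8]
grip_width: 0.178
```

```bash
python3 -c "
from h import *
arc([0,-2,-2.6],.143);snap('wrist','g')"
```

```text
t6.00 p [ 4.295e-01 -1.000e-04  2.318e-01] F [ -1.1 -10.5   5.8] M [-1.77  0.16 -0.2 ] w 0.178 j [ 0.49  0.14 -0.63  2.11  0.13  0.93 -1.7 ]
yaw -84.9399293250906
L 0.14421859967234216 arm -2.179299046114636
0.0 0.112 0.005
-2.0 -0.096 -0.026
-2.6 -0.029 -0.008
```

View pics/wrist_g.png

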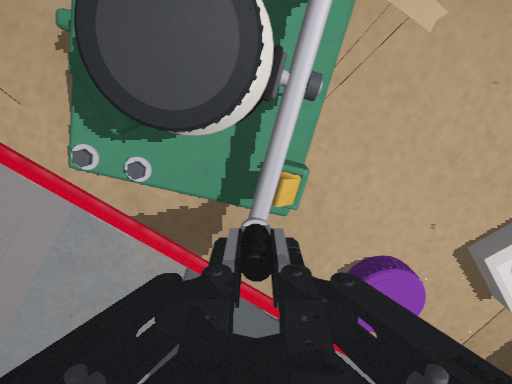

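```bash
cat >> h.py <<'E'
def gp(H=(.571,-.0282)):
    o=status.get_obs(); g=o["position"]+R.from_quat(o["ee_rot"]).apply([0,0,.155]); r=g[:2]-H; print("grasp",g.round(4),"L",np.hypot(*r).round(4),"arm rad",np.radians(np.degrees(np.arctan2(r[1],r[0]))%360-170.94).round(4)); return g
E
python3 -c "
from h import *
gp()"
```

```text
grasp [ 0.4283 -0.0037  0.0769] L 0.1447 arm rad -0.0117
```

Emit:
servo_tool(
  motion=[
    [[-0.08,-0.02,0,0,0,0],[-0.08,-0.02,0,0,0,0],[-0.06,-0.01,0,0,0,0]],
  ],
)

```text
clock: 6.35
position: [0.4307, 0.0062, 0.2318]
ee_rot: [0.735, -0.678, 0.007, 0.015]
ft_force: [-2.3, -12.6, 7.2]
grip_width: 0.178
```

```bash
python3 -c "
from h import *
st();gp()"
```

```text
t6.35 p [0.4307 0.0062 0.2318] F [ -2.3 -12.6   7.2] M [-1.98  0.32 -0.3 ] w 0.178 j [ 0.47  0.15 -0.63  2.11  0.15  0.93 -1.73]
grasp [0.4291 0.0014 0.0768] L 0.145 arm rad -0.0473
```

Emit:
servo_tool(
  motion=[
    [[0,0,0,0,0,0],[0,0,0,0,0,0],[0,0,0,0,0,0],[0,0,0,0,0,0]],
  ],
  jaw=165,
)

```text
clock: 6.75
position: [0.4299, 0.0054, 0.2306]
ee_rot: [0.735, -0.678, 0.006, 0.016]
ft_force: [0.7, 0.6, -0.6]
grip_width: 0.351
```

```bash
python3 -c "
from h import *
st();gp();snap('wrist','h');plan((.431,0.0,.232),-85)"
```

```text
t6.75 p [0.4299 0.0054 0.2306] F [ 0.7  0.6 -0.6] M [0.08 0.02 0.01] w 0.351 j [ 0.47  0.15 -0.63  2.11  0.15  0.93 -1.73]
grasp [0.4278 0.0005 0.0757] L 0.1461 arm rad -0.0399
move units [ 0.111 -0.013 -0.025] turn [ 0.184 -0.345 -0.073]
```

View pics/wrist_h.png

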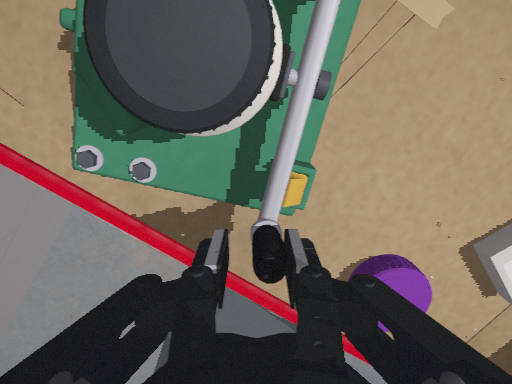

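Emit:
servo_tool(
  motion=[
    [[0,0,-0.5,0,0,0],[0,0,-0.8,0,0,0],[0,0,-0.8,0.18,-0.34,0],[0,0,0,0,0,0],[0,0,0,0,0,0]],
  ],
)

```text
clock: 7.3
position: [0.431, 0.0101, 0.3385]
ee_rot: [0.736, -0.677, -0.001, -0.0]
ft_force: [0.2, -1.1, -0.6]
grip_width: 0.351
```

```bash
python3 -c "
from h import *
st();c=snap('wrist','i');plan((.522,0.033,.34),-85);t=snap('top','i');s=snap('scene','i');crop(t,155,160,285,280,6,'pics/ti1.png');crop(s,175,190,305,275,6,'pics/si1.png')"
```

```text
t7.30 p [0.431  0.0101 0.3385] F [ 0.2 -1.1 -0.6] M [-0.01  0.07 -0.03] w 0.351 j [ 0.52 -0.02 -0.63  2.   -0.01  1.15 -1.6 ]
move units [-0.301 -1.848 -0.03 ] turn [ 0.009  0.032 -0.034]
```

View pics/wrist_i.png

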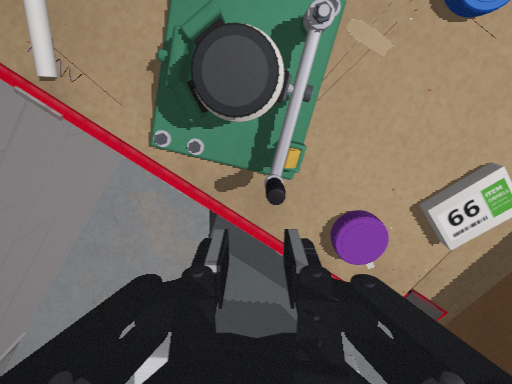

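View pics/ti1.png

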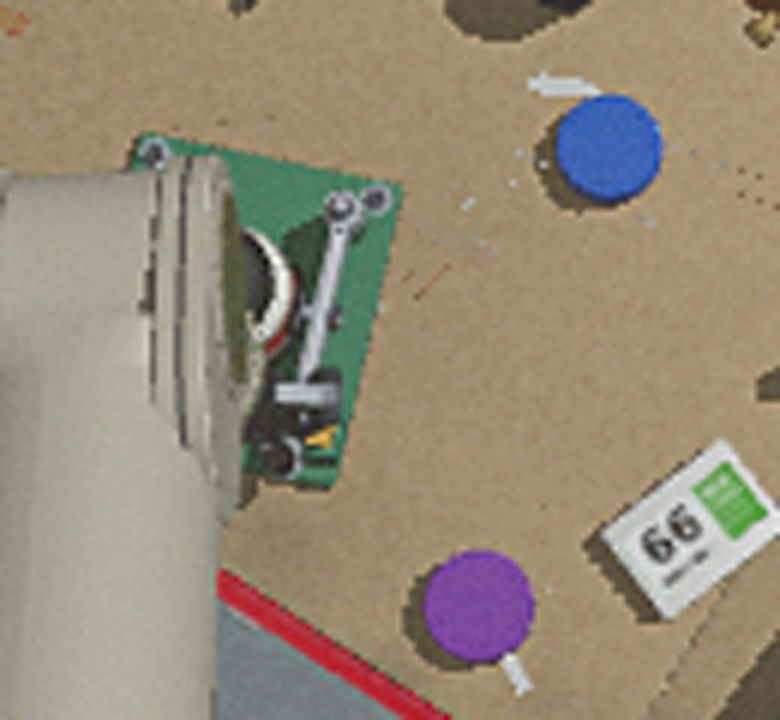

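View pics/si1.png

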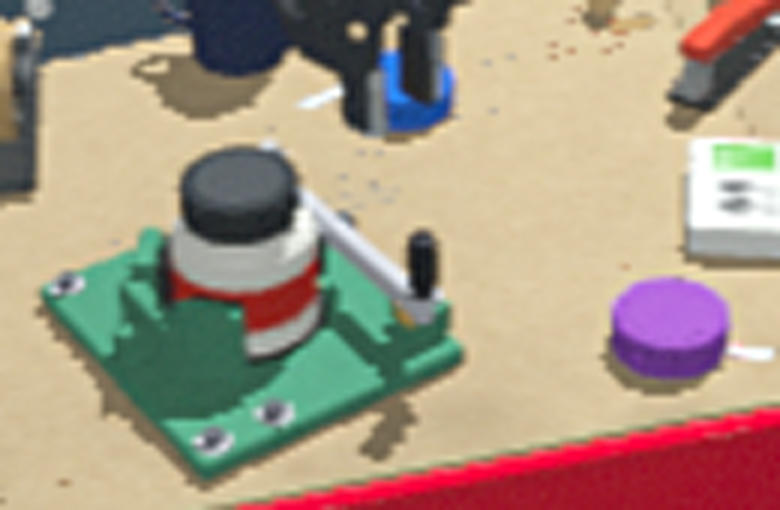

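```bash
python3 - <<'E'
from h import *
w=load("wrist","i"); crop(w,140,0,370,210,3.4,"pics/wi1.png")
E
```

```text
(no output)
```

View pics/wi1.png

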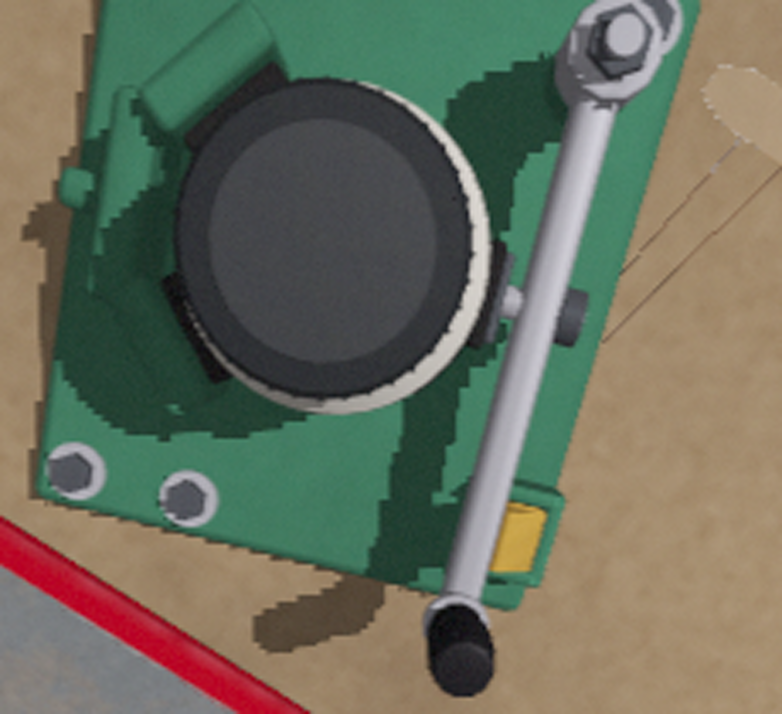

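```bash
python3 - <<'E'
from h import *
w=load("wrist","i");s=load("scene","i")
W=lambda u,v:((u+.5)/3.4-.5+140,(v+.5)/3.4-.5)
S=lambda u,v:((u+.5)/6-.5+175,(v+.5)/6-.5+190)
h=onz(w,*W(463,668),.085); g=onz(w,*W(625,33),.0576); d=(h-g)[:2]; print(h,g,np.hypot(*d),"arm deg",np.degrees(np.arctan2(d[1],d[0]))%360-170.94)
print("handle tri",*tri([(w,*W(463,668)),(s,*S(423,237))]))
print("lid",*tri([(w,*W(322,240)),(s,*S(241,181))]),onz(w,*W(322,240),.096))
st();plan((.5235,.0325,.30),-85)
E
```

```text
[ 0.4308521  -0.00585896  0.085     ] [ 0.57321269 -0.0286788   0.0576    ] 0.14417794758272093 arm deg -0.046815460729391134
handle tri [ 0.43144923 -0.00585232  0.08708217] [np.float64(0.2), np.float64(0.2)]
lid [0.52224538 0.03241075 0.09499077] [np.float64(0.6), np.float64(0.6)] [0.52258146 0.03278454 0.096     ]
t7.45 p [0.4308 0.0101 0.3374] F [-0.7  0.6 -1.5] M [-0.02  0.06 -0.02] w 0.353 j [ 0.52 -0.01 -0.63  2.   -0.01  1.15 -1.6 ]
move units [-0.288 -1.887  0.744] turn [ 0.036  0.038 -0.032]
```

The arm measures about 0° with nothing touching it, and the brass shows outside the bar (px 293,160), so it is latched. The jar sits against the V rest with the lid centre at (0.5225, 0.0326). Next is the lid.

Emit:
servo_tool(
  motion=[
    [[-0.07,-0.46,0,0,0,0],[-0.07,-0.46,0,0,0,0],[-0.07,-0.46,0.2,0,0,0],[-0.07,-0.45,0.3,0,0,0],[0,0,0.2,0,0,0],[0,0,0,0,0,0]],
  ],
  jaw=0,
  force=110,
)

```text
clock: 8.05
position: [0.5219, 0.0324, 0.2935]
ee_rot: [0.736, -0.677, -0.006, 0.004]
ft_force: [-0.8, -0.1, 0.5]
grip_width: 0.999
```

```bash
python3 - <<'E'
from h import *
st();plan((.5225,.0326,.247),-85);snap("wrist","j"); s=snap("scene","j"); crop(s,165,130,325,260,5,"pics/sj1.png")
E
```

```text
t8.05 p [0.5219 0.0324 0.2935] F [-0.8 -0.1  0.5] M [0.05 0.   0.07] w 0.999 j [ 0.42  0.27 -0.64  1.83  0.17  1.11 -1.77]
move units [ 0.002 -0.025  0.929] turn [ 0.162  0.053 -0.032]
```

View pics/wrist_j.png

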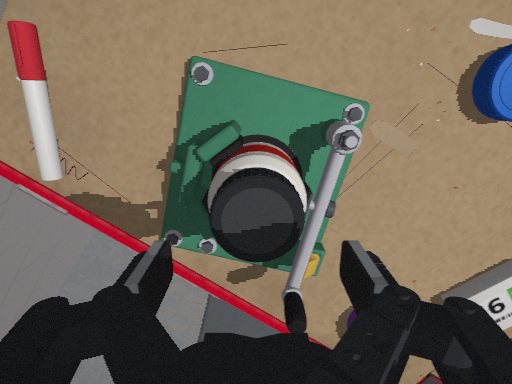

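View pics/sj1.png

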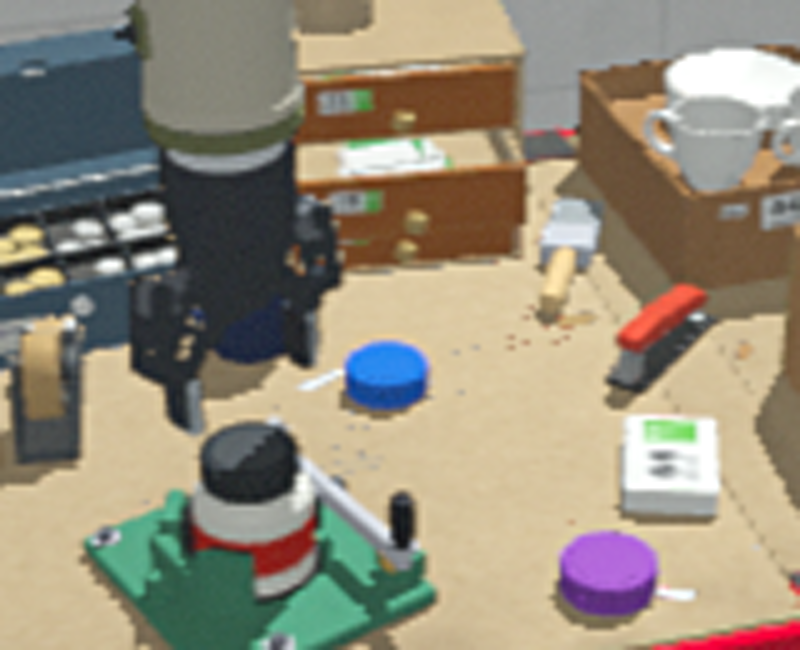

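Emit:
servo_tool(
  motion=[
    [[0,-0.02,0.3,0.16,0.05,0],[0,0,0.3,0,0,0],[0,0,0.2,0,0,0],[0,0,0.1,0,0,0],[0,0,0,0,0,0],[0,0,0,0,0,0]],
  ],
)

```text
clock: 8.75
position: [0.5219, 0.0316, 0.2507]
ee_rot: [0.736, -0.677, 0.003, -0.001]
ft_force: [-0.5, 0.2, 0.0]
grip_width: 1.003
```

```bash
python3 - <<'E'
from h import *
st();gp();plan((.5225,.0326,.243),-85);snap("wrist","k")
E
```

```text
t8.75 p [0.5219 0.0316 0.2507] F [-0.5  0.2  0. ] M [ 0.05  0.02 -0.02] w 1.003 j [ 0.4   0.32 -0.63  1.88  0.23  1.01 -1.81]
grasp [0.5227 0.0312 0.0957] L 0.0766 arm rad -0.7301
move units [-0.019 -0.012  0.153] turn [-0.054 -0.034 -0.048]
```

View pics/wrist_k.png

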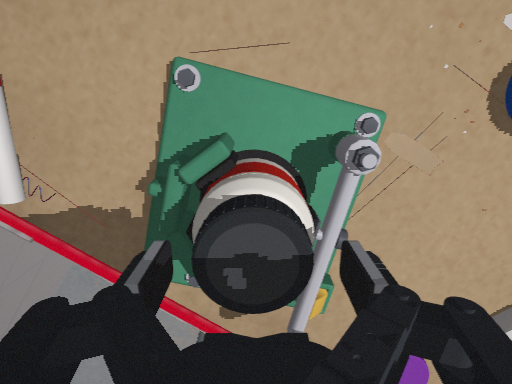

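Emit:
servo_tool(
  motion=[
    [[-0.03,0,0.1,-0.05,-0.03,0],[0,0,0.08,0,0,0],[0,0,0,0,0,0],[0,0,0,0,0,0]],
  ],
)

```text
clock: 9.2
position: [0.5223, 0.0333, 0.2419]
ee_rot: [0.736, -0.677, 0.001, -0.001]
ft_force: [-0.2, 0.3, 0.4]
grip_width: 1.0
```

```bash
python3 - <<'E'
from h import *
st();gp();plan((.5225,.0326,.243),-85);s=snap("scene","l"); crop(s,180,185,290,265,7,"pics/sl1.png")
E
```

```text
t9.20 p [0.5223 0.0333 0.2419] F [-0.2  0.3  0.4] M [-0.05 -0.04  0.03] w 1.0 j [ 0.4   0.34 -0.63  1.88  0.23  1.   -1.82]
grasp [0.5225 0.0333 0.0869] L 0.0783 arm rad -0.7453
move units [ 0.015 -0.003 -0.023] turn [-0.019 -0.003 -0.049]
```

View pics/sl1.png

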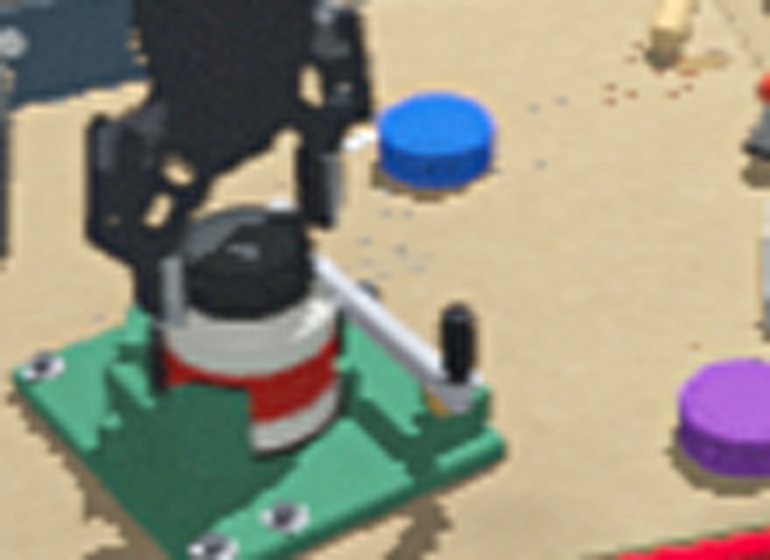

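Emit:
servo_tool(
  motion=[
    [[0,0,0,0,0,0],[0,0,0,0,0,0],[0,0,0,0,0,0],[0,0,0,0,0,0],[0,0,0,0,0,0],[0,0,0,0,0,0]],
  ],
  jaw=255,
  force=100,
)

```text
clock: 9.85
position: [0.5224, 0.0332, 0.2431]
ee_rot: [0.736, -0.677, 0.001, -0.0]
ft_force: [-0.3, -0.0, 1.3]
grip_width: 0.694
```

```bash
python3 - <<'E'
from h import *
st();gp();s=snap("scene","m"); crop(s,180,185,290,265,7,"pics/sm1.png");snap("wrist","m")
E
```

```text
t9.85 p [0.5224 0.0332 0.2431] F [-0.3 -0.   1.3] M [ 0.    0.11 -0.05] w 0.694 j [ 0.4   0.33 -0.63  1.88  0.23  1.   -1.82]
grasp [0.5227 0.0331 0.0881] L 0.078 arm rad -0.7455
```

View pics/sm1.png

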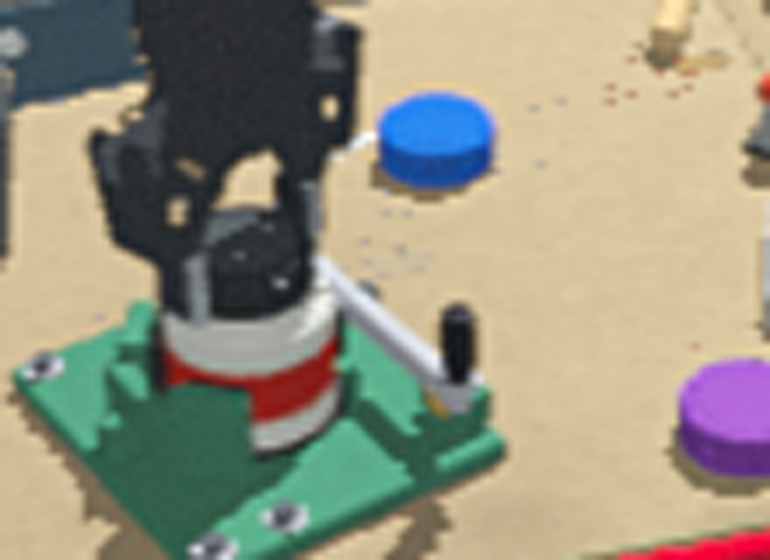

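View pics/wrist_m.png

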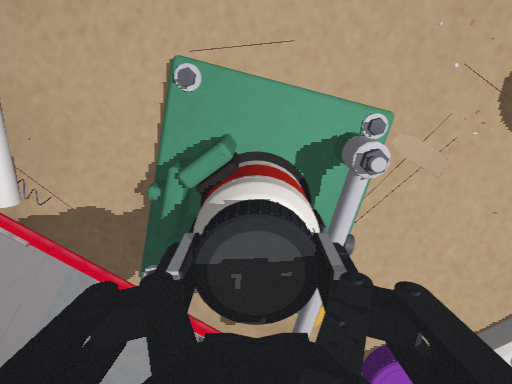

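The lid is held at 59 mm opening, centred. Now I turn it anticlockwise (tool −z turn).

Emit:
servo_tool(
  motion=[
    [[0,0,0,0,0,-0.8],[0,0,0,0,0,-0.8],[0,0,0,0,0,-0.8],[0,0,0,0,0,-0.8]],
  ],
)

```text
clock: 10.35
position: [0.523, 0.0334, 0.2434]
ee_rot: [0.825, -0.565, 0.002, -0.001]
ft_force: [0.7, 1.6, -1.3]
grip_width: 0.695
```

```bash
python3 - <<'E'
from h import *
o=st();gp();print("yaw",np.degrees(2*np.arctan2(o["ee_rot"][1],o["ee_rot"][0])));plan((.5224,.0332,.2431),-68);snap("wrist","n")
E
```

```text
t10.35 p [0.523  0.0334 0.2434] F [ 0.7  1.6 -1.3] M [ 0.14 -0.06 -0.31] w 0.695 j [ 0.44  0.34 -0.67  1.88  0.25  1.   -1.55]
grasp [0.5236 0.0335 0.0884] L 0.0778 arm rad -0.7572
yaw -68.86346176899232
move units [0.    0.012 0.007] turn [-0.043 -0.014 -0.173]
```

View pics/wrist_n.png

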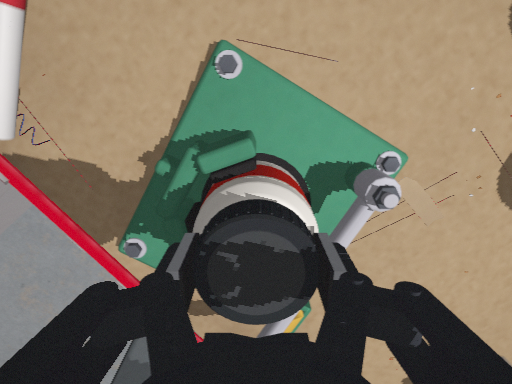

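Emit:
servo_tool(
  motion=[
    [[0,0,0,0,0,-0.8],[0,0,0,0,0,-0.8],[0,0,0,0,0,-0.8],[0,0,0,0,0,-0.8],[0,0,0,0,0,-0.8],[0,0,0,0,0,-0.8]],
  ],
)

```text
clock: 11.0
position: [0.5235, 0.0343, 0.2446]
ee_rot: [0.926, -0.377, 0.002, -0.002]
ft_force: [-2.3, -0.2, 2.1]
grip_width: 0.694
```

```bash
python3 - <<'E'
from h import *
o=st();gp();print("yaw",np.degrees(2*np.arctan2(o["ee_rot"][1],o["ee_rot"][0])));plan((.5224,.0332,.2431),-10);snap("wrist","o");s=snap("scene","o"); crop(s,180,185,290,265,7,"pics/so1.png")
E
```

```text
t11.00 p [0.5235 0.0343 0.2446] F [-2.3 -0.2  2.1] M [-0.04  0.35 -0.08] w 0.694 j [ 0.5   0.36 -0.75  1.87  0.29  1.01 -1.14]
grasp [0.5244 0.0345 0.0896] L 0.0781 arm rad -0.7732
yaw -44.237403225875354
move units [-0.001  0.031  0.029] turn [-0.043 -0.051 -6.847]
```

View pics/wrist_o.png

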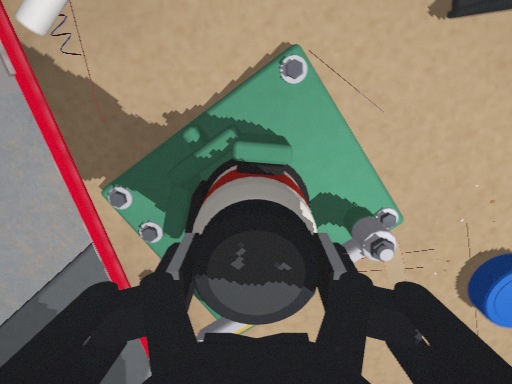

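View pics/so1.png

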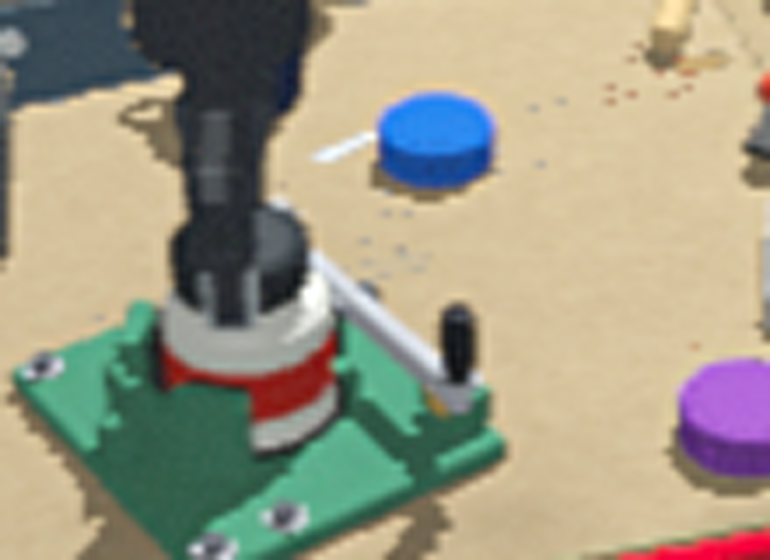

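Emit:
servo_tool(
  motion=[
    [[0,0,0,0,0,-0.8],[0,0,0,0,0,-0.8],[0,0,0,0,0,-0.8],[0,0,0,0,0,-0.8],[0,0,0,0,0,-0.8],[0,0,0,0,0,-0.8],[0,0,0,0,0,-0.8],[0,0,0,0,0,0]],
  ],
)

```text
clock: 11.9
position: [0.5233, 0.0344, 0.2446]
ee_rot: [0.989, -0.146, 0.002, -0.001]
ft_force: [-0.7, -0.8, 1.6]
grip_width: 0.694
```

```bash
python3 - <<'E'
from h import *
o=st();gp();print("yaw",np.degrees(2*np.arctan2(o["ee_rot"][1],o["ee_rot"][0])));plan((.5224,.0332,.2431),-10);snap("wrist","p")
E
```

```text
t11.90 p [0.5233 0.0344 0.2446] F [-0.7 -0.8  1.6] M [-0.06  0.22  0.01] w 0.694 j [ 0.57  0.39 -0.83  1.87  0.33  1.02 -0.7 ]
grasp [0.524  0.0346 0.0896] L 0.0784 arm rad -0.7697
yaw -16.77056034042252
move units [-0.01   0.028  0.029] turn [-0.027 -0.047 -1.354]
```

View pics/wrist_p.png

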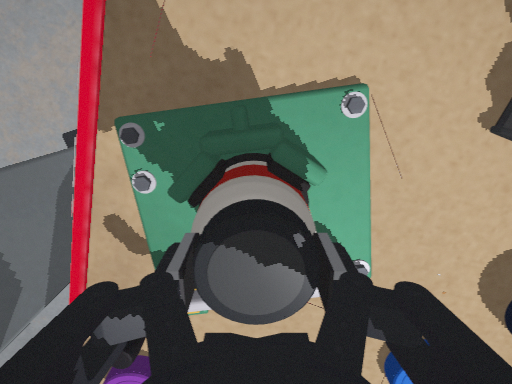

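Emit:
servo_tool(
  motion=[
    [[0,0,0,0,0,-0.9],[0,0,-0.05,0,0,0],[0,0,-0.05,0,0,0],[0,0,0,0,0,0]],
  ],
)

```text
clock: 12.35
position: [0.5232, 0.0343, 0.2498]
ee_rot: [0.993, -0.114, 0.002, -0.001]
ft_force: [-0.1, 1.5, -0.7]
grip_width: 0.69
```

```bash
python3 - <<'E'
from h import *
o=st();print("yaw",np.degrees(2*np.arctan2(o["ee_rot"][1],o["ee_rot"][0])));s=snap("scene","q"); crop(s,180,185,290,265,7,"pics/sq1.png")
E
```

```text
t12.35 p [0.5232 0.0343 0.2498] F [-0.1  1.5 -0.7] M [0.02 0.07 0.01] w 0.69 j [ 0.58  0.38 -0.85  1.87  0.33  1.04 -0.63]
yaw -13.110637524121067
```

View pics/sq1.png

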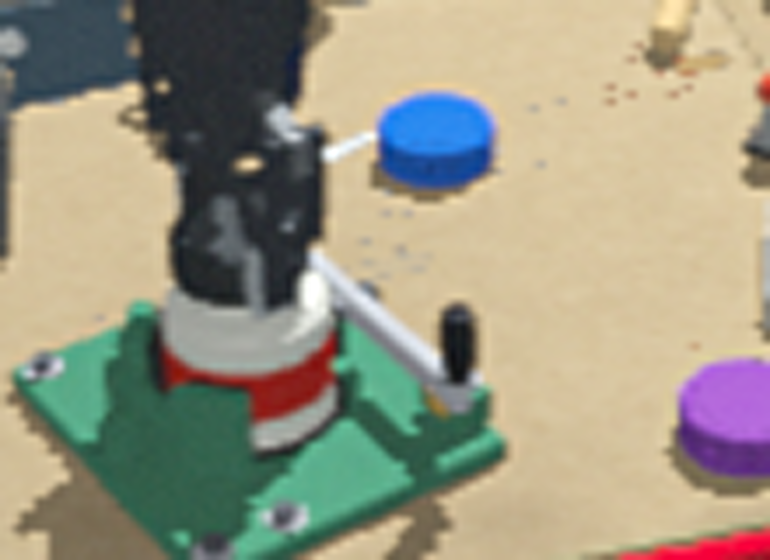

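Emit:
servo_tool(
  motion=[
    [[0,0,-0.1,0,0,0],[0,0,-0.1,0,0,0],[0,0,-0.1,0,0,0],[0,0,-0.1,0,0,0],[0,0,-0.1,0,0,0],[0,0,-0.05,0,0,0],[0,0,0,0,0,0],[0,0,0,0,0,0]],
  ],
)

```text
clock: 13.2
position: [0.5232, 0.0343, 0.2802]
ee_rot: [0.993, -0.116, 0.003, -0.001]
ft_force: [0.3, 0.1, -0.4]
grip_width: 0.694
```

```bash
python3 - <<'E'
from h import *
o=st();plan((.5232,.0343,.279),-13);s=snap("scene","r"); crop(s,180,185,290,265,7,"pics/sr1.png");snap("wrist","r");st()
E
```

```text
t13.20 p [0.5232 0.0343 0.2802] F [ 0.3  0.1 -0.4] M [ 0.02  0.09 -0.04] w 0.694 j [ 0.6   0.34 -0.87  1.84  0.29  1.09 -0.61]
move units [-0.001 -0.001  0.025] turn [-0.027 -0.059 -0.055]
t13.30 p [0.5232 0.0343 0.2801] F [-0.1  0.1 -1.1] M [ 0.03 -0.03  0.  ] w 0.696 j [ 0.6   0.34 -0.87  1.84  0.29  1.09 -0.61]
```

View pics/sr1.png

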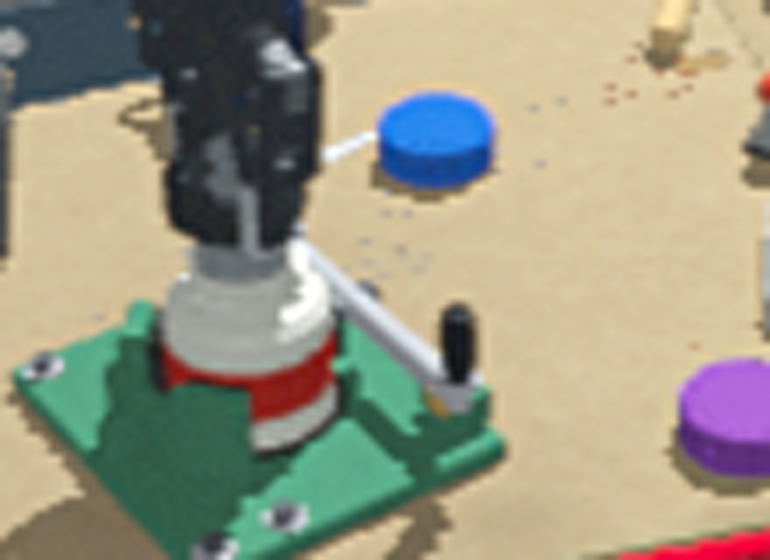

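View pics/wrist_r.png

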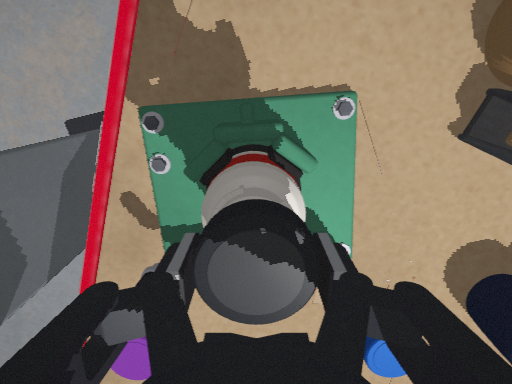

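```bash
python3 - <<'E'
from h import *
s=load("scene","r")
for z in (.10,.105,.11,.115,.12,.13): 
    u=(proj(s,[.4997,.0525,z])-[180,185]+.5)*7-.5; print(z,u.round(0))
a=load("scene","q");b=load("scene","i")
for n,c in (("i",b),("q",a),("r",s)): # stock of the jar band/handle
    crop(c,195,220,255,258,12,f"pics/jar_{n}.png")
d=[np.abs(load("scene",k)["color"][228:258,196:228].astype(int)-b["color"][228:258,196:228]).mean().round(2) for k in "ijlmor"]; print(d)
E
```

```text
0.1 [242. 278.]
0.105 [241. 268.]
0.11 [240. 258.]
0.115 [239. 248.]
0.12 [239. 238.]
0.13 [237. 218.]
[np.float64(0.0), np.float64(4.39), np.float64(5.3), np.float64(5.52), np.float64(8.08), np.float64(12.31)]
```

View pics/jar_i.png

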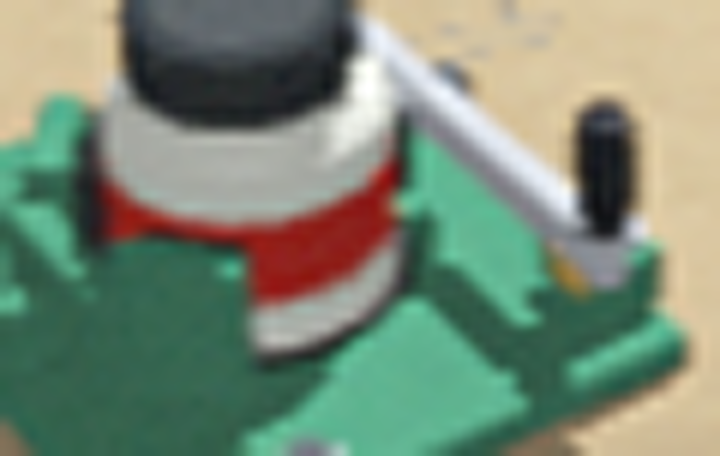

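View pics/jar_r.png

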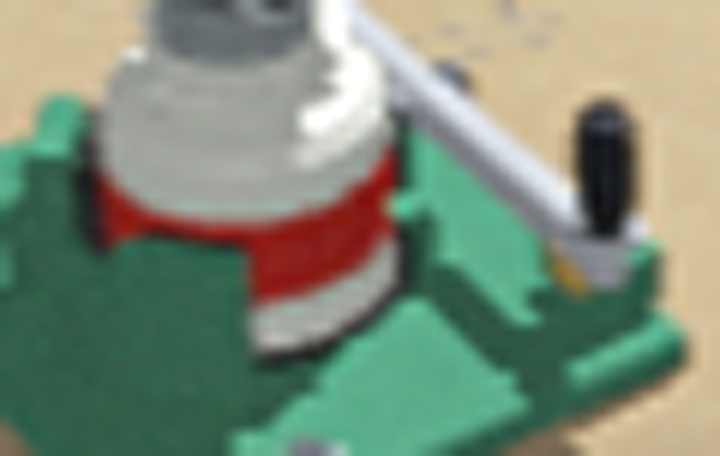

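Emit:
servo_tool(
  motion=[
    [[0,0,0.09,-0.03,-0.06,0],[0,0,0,0,0,0],[0,0,0,0,0,0],[0,0,0,0,0,0]],
  ],
)

```text
clock: 13.7
position: [0.523, 0.0342, 0.2744]
ee_rot: [0.993, -0.116, -0.001, 0.0]
ft_force: [-0.6, 0.3, -0.7]
grip_width: 0.691
```

```bash
python3 - <<'E'
from h import *
o=st();print(o["ee_rot"].round(4),np.abs(o["joint_velocities"]).max().round(4));s=snap("scene","z"); crop(s,180,185,290,265,7,"pics/sz1.png");st()
E
```

```text
t13.70 p [0.523  0.0342 0.2744] F [-0.6  0.3 -0.7] M [-0.01 -0.02  0.04] w 0.691 j [ 0.59  0.35 -0.86  1.84  0.3   1.09 -0.61]
[ 9.933e-01 -1.155e-01 -1.200e-03  2.000e-04] 0.0025
t13.75 p [0.523  0.0342 0.2744] F [-0.3  0.5 -0.4] M [-0.03 -0.05 -0.02] w 0.693 j [ 0.59  0.35 -0.86  1.84  0.3   1.09 -0.61]
```

View pics/sz1.png

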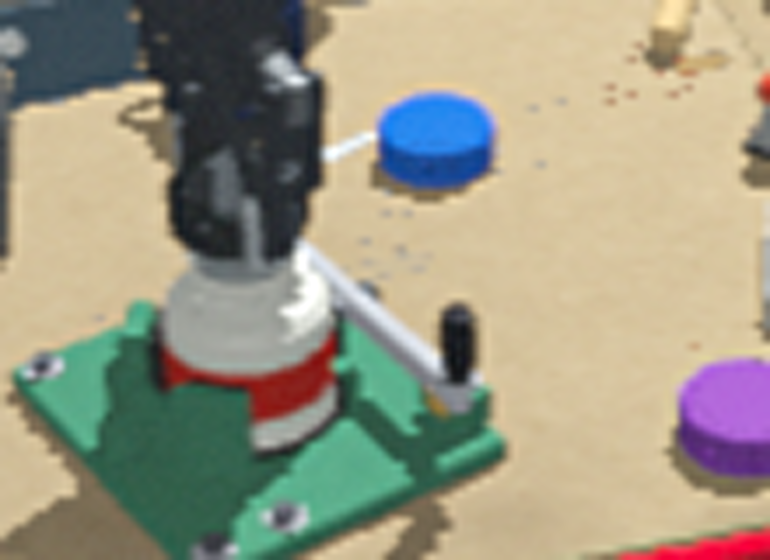

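The lid's lower edge is at crop (238,258), about z 0.110, so roughly 2 cm above the mouth. The jar and latched arm have not moved, and the lid is level. Handing in.

```bash
python3 -c "
from workcell import order
print(order.hand_in())"
```

```text
the job is handed in; nothing more can be done
None
```

The clamp is latched, the lid is off, and I handed in at about 13.8 s with the lid still in the gripper.

- **Clamp:** I gripped the handle, swung the arm from about 0.91 rad through the catch and let go. With nothing touching it, the arm measured about 0 rad, where it would have sprung back to 0.09 if it had not latched. The brass catch showed outside the bar.
- **Lid:** I gripped it with 100 N and turned it anticlockwise about 72° by the tool's yaw. The twisting moment fell to about zero, and the lid then lifted with no measurable pull.
- **Last checks:**
  - The lid is level to about 0.15° by the tool.
  - Its lower edge is about 20 mm above the mouth: about 17 mm worked out from the tool height, about 20 mm from the scene camera. The two differ by about 3 mm.
  - The jar looks in the same place and height as after latching.
  - The two look-alikes beside the clamp look unmoved.

**Not checked directly:** I did not track the point on the jar's side. That the jar did not turn rests on the unchanged pictures and the moment readings. I also did not re-measure the things farther off on the bench; the arm did not go near them.

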